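Demould a plaster brush rest

ROBOT

A 6-joint arm with a two-finger parallel gripper is mounted at the origin on the work surface. World frame = base frame: x ahead of the robot, y to its left, z up, the work surface at z = 0. Lengths are in mm, angles in rad, forces in N, time in s.
With the tool pointing down it reaches from about 325 to 775 mm from the base axis. Payload 5.5 kg.
Tool frame: the origin (TCP) lies on the centre line of the jaws, within the pads' length; the fingertips stand 19 mm ahead of it and the grasp point (between the pads) is the TCP; z points along the fingers, y is the line along which they close (so a half turn about z gives the same grasp; the last joint's range is limited). The gripper opens to 88 mm and grips with 3 to 60 N. Pads are 20 mm wide; open, the fingers measure 115 mm over their backs; the gripper's body (75 mm by 178 mm) begins 61 mm behind the grasp point.
Start: joints at [1.181, 0.091, 1.231, -0, 1.82, -0.057], TCP at [196.019, 567.092, 215.431] pointing down, gripper open.
Joint ranges: [-2.87, 2.87], [-0.86, 2.18], [0.17, 2.46], [-1.51, 4.65], [0.06, 2.69], [-2.65, 2.65]. Speed limits (rad/s): [2.57, 2.57, 3.01, 3.14, 3.14, 3.14].

INTERFACE

Orientations are given as a 3x3 rotation matrix whose columns are the frame's x, y, z axes.
In Python, from station import monitor, eyes, ticket gives the robot as it stands.
- The arm moves only by the tool apply_moves, never from a script. Its argument "moves" is a list of rows, each a list of 2 entries, a list of its own where there are three numbers: the shift along the tool's x, y, z in cm, then the turn, a rotation vector about the tool's x, y, z in rad. In form: [[[tx, ty, tz], [wx, wy, wz]], ...]. A call has exactly 5 rows; each row is the pose to reach, as a shift and turn from the pose commanded when the call began, along the tool's axes at that moment; what a row does not reach only later rows make up. A row lasts 1/8 s, in which the tool goes at most 62.5 mm and 10.7 degrees, less where a joint would pass 70% of its speed; a pose out of reach is approached as far as the arm can. A call with a gripper value outside its range is refused whole. "claw" is the opening, from 0 (shut) to 1 (fully open), set as the call begins (left out, the last holds). The fingers move at their own pace and stop on an object; "squeeze" is the grip in N (left out, the last holds). Time passes only in rows, so rows that repeat a pose let the fingers close, or fill a call up. It gives the time, the measured TCP pose, the force, the opening and the grip force at its end, in the units of the state.
- monitor.sense(): the state, without advancing time (a new reading comes with each control period).
- eyes.snapshot(name): name is "side" or "top" or "wrist"; returns a dict with "image" (384x512x3 uint8, blue, green, red), "fov_y" (degrees; the focal length in pixels is half the picture's height over the tangent of half this angle, whatever the lens; pixels are square), "cx", "cy" (the principal point, pixels), "rvec" (rotation vector, rad) and "tvec" (3), from world to camera coordinates, as OpenCV has them. Camera axes: x right, y down, z forward; pixel columns grow to the right and rows downward; lengths in mm; the calibration is good to about 2 mm. A picture is of the moment at which its call begins. There is no depth.
- ticket.hand_in(): hands the job in; it is judged then, once.
The state is a dict: "time_s": time; "q": joint angles; "qvel": joint speeds; "tau": joint torques, N m; "ee_pos": TCP position; "ee_rot": TCP orientation; "wrist_force": force on the tool from outside, world axes, zero at the start; "moment": the same for the moment, N m; "finger_gap": finger opening in mm; "finger_force": force on a finger pad.
Only numpy, scipy, OpenCV 4.12 (cv2) and the standard library are available. Lean on these libraries where they do the work, as an engineer would, in place of code of your own. Each camera call takes 0.05 s, during which the arm holds its last target. There are 200 camera calls.

TASK

Turn the red clamp knob clockwise until the keeper is fully clear of the plaster brush rest, then ease the rest out of its mould: its toe is tucked deep under the steel lip, so raise the other end just a little, then draw the toe out as you tip it further, and ease off if you feel it bind. Lay it gently, flat and ridge up, inside the rim of the blue drying rack and let go; the plaster is fragile, and everything else on the table stays where it is.

Things in the scene. Friction and masses are not known exactly. Their poses are not given: they have to be found in the camera images.
- mould: dark grey metal mould fixed to the table, 225 x 110 mm, top face z 34 mm. Origin at table height under the centre of the cavity; +x runs from the toe end (near the robot) to the clamp end; the block spans x -85 to +140. Cavity 94 (x) x 64 (y) mm, 14 deep, floor at z 20. It is only 2 mm longer than the casting at each end, so a level casting can be neither lifted nor slid from under the lip
- lip_edge (a point): middle of the upper inner edge of the steel lip plate, at x -47, y 0, z 36 mm in the mould's frame. The plate is 6 mm thick (underside z 30) and roofs an undercut, 46 mm wide and 22 mm long (x -47 to -69), that continues the cavity floor and holds the casting's toe. The plaster chips if pushed on the mould with over 18 N, or squeezed with over 45 N a finger
- cast: off-white brittle plaster brush rest, 0.13 to 0.25 kg. Origin: centre of the underside of its base; axes as the mould's while in the cavity, base flush with the mould's top. Base 90 (x) x 60 x 14 mm. Toe: tongue 6 thick, 40 wide on the underside, ending at x -63. Ridge, the only grip: crosswise at x 0, 16 mm thick (x), y -26 to +26, solid from z 14 to 36, four teeth on it up to z 45
- rack: blue drying rack fixed to the table, 162 (x) x 112 (y) mm outside; origin under its centre; inside the rim 150 x 100 mm, floor 10 mm and rim top 20 mm above the table. It may be left or right of the mould (the paint box is on the other side)
- clamp_grip (a point): point on the clamp knob's upright axis at the height to grip it. The axis stands at x 108, y 0 mm in the mould's frame. The red knob's grip bar, 42 x 14 mm, lies along the mould's x axis when joint clamp is 0 and turns with it
- clamp (a joint): angle of the clamp knob, rad: 0 clamped, grows clockwise seen from above, to the stop at 1.45; friction torque about 0.06 N m. Geared to the keeper: 11 mm of keeper travel per rad
- keeper (a joint): travel in m of the red keeper plate (24 x 36 x 6.5 mm, its underside 1.5 mm above the casting) away from the casting, along the mould's +x. At 0 it covers 9 mm of the casting's heel, from 0.011 on it is clear, end of travel 0.016. Its top is at z 42 mm in the mould's frame
- paintbox: bystander fixed to the table: dark tray of coloured paint pans, 160 x 110 x 18 mm, origin under its centre
- jar_ochre: bystander: yellow jar, 54 mm across, 75 tall; origin under its centre
- jar_blue: bystander: blue jar, 54 mm across, 75 tall; origin under its centre
- bowl: bystander: green bowl, 110 mm across, 50 tall; origin under its centre
- tape: bystander: cork-brown roll of tape lying flat, 90 mm across, 24 high
- spatula: bystander: spatula lying flat, 200 mm long
- brush: bystander: brush lying flat, 190 mm long
Not all that is in view belongs to the job. There is more than one size of the rack; the job needs the middle-sized.

How it is judged:
By the outcome, as a careful person would: the job done as asked, in the order asked, and still so for the second after the job is handed in, with the robot touching nothing.
It also fails if it takes over 64 s, if anything falls off the work surface, if the arm or the gripper's body presses on something with over 40 N, if the wrist force passes 120 N, or if a joint passes its speed limit or range.

## Working session

There is one attempt and no reset: what is moved stays moved. The work goes in short steps, Python scripts to look and compute and a tool call to move; the robot and the scene stay as the last step left them, time stands still between calls to the robot, and variables do not carry over. Pictures are saved under pics/ and viewed, at most 10 in all, crops included, and the job is handed in when it is done.

Besides the shell and the picture viewer there is one more tool, called after "Emit:" as name([rows], argument=value, ...), one row to a line, values as JSON. apply_moves: Moves the arm, as the interface text tells. Its arguments: {"type":"object","properties":{"moves":{"type":"array"},"claw":{"type":"number"},"squeeze":{"type":"number"}},"required":["moves"]}

```bash
mkdir -p pics; python3 - <<'E'
from station import monitor, eyes
import cv2,pickle
s=monitor.sense();print(s)
d={n:eyes.snapshot(n) for n in("top","side","wrist")}
pickle.dump(d,open("s0.pkl","wb"))
for n in d:
    print(n,{k:v for k,v in d[n].items() if k!="image"})
cv2.imwrite("pics/top0.png",cv2.resize(d["top"]["image"],(800,600),interpolation=cv2.INTER_CUBIC))
cv2.imwrite("pics/side0.png",cv2.resize(d["side"]["image"],(800,600),interpolation=cv2.INTER_CUBIC))
E
```

```text
{'time_s': 0.0, 'q': array([ 1.18128481e+00,  9.18331000e-02,  1.23188407e+00,  3.10379841e-05,
        1.81980118e+00, -5.66963284e-02]), 'qvel': array([-4.45623389e-04,  2.32444996e-04, -6.69880028e-04, -3.17354636e-05,
        7.28422633e-04,  6.46935862e-04]), 'tau': array([-2.76264800e-03, -4.46453512e+01, -4.06438136e+01,  6.94542658e-02,
        2.96075852e-02, -1.36237686e-04]), 'ee_pos': array([195.89285753, 566.78809331, 214.32334986]), 'ee_rot': array([[-9.45128792e-01,  3.26697094e-01, -7.59083083e-04],
       [ 3.26697946e-01,  9.45127144e-01, -1.77002444e-03],
       [ 1.39168188e-04, -1.92089194e-03, -9.99998145e-01]]), 'wrist_force': array([ 0.62047854,  0.69558139, -0.12029695]), 'moment': array([ 0.02190203,  0.04779605, -0.02569089]), 'finger_force': 0.0, 'finger_gap': 87.82896585421956}
top {'fov_y': 56.95168057798489, 'cx': 256.43957137932455, 'cy': 190.7052127451875, 'rvec': array([ 2.09545267, -2.15464138,  0.20114966]), 'tvec': array([  25.88631634,  462.78493082, 1281.69540165])}
side {'fov_y': 47.974314824856194, 'cx': 257.7510216793691, 'cy': 194.4516781641075, 'rvec': array([ 0.33227875, -2.67261029,  1.37182445]), 'tvec': array([ 451.31047488,  122.73613929, 1536.17762642])}
wrist {'fov_y': 67.8130508897133, 'cx': 257.0966269998162, 'cy': 186.29672169531477, 'rvec': array([-2.38504157, -1.69890302, -0.21501477]), 'tvec': array([-600.42552349,  -29.68380601,  387.77374698])}
```

View pics/top0.png

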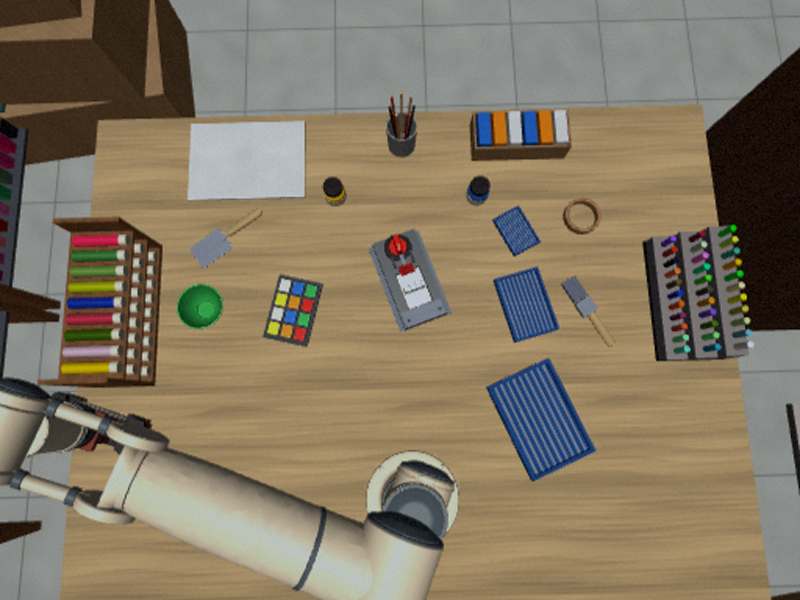

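View pics/side0.png

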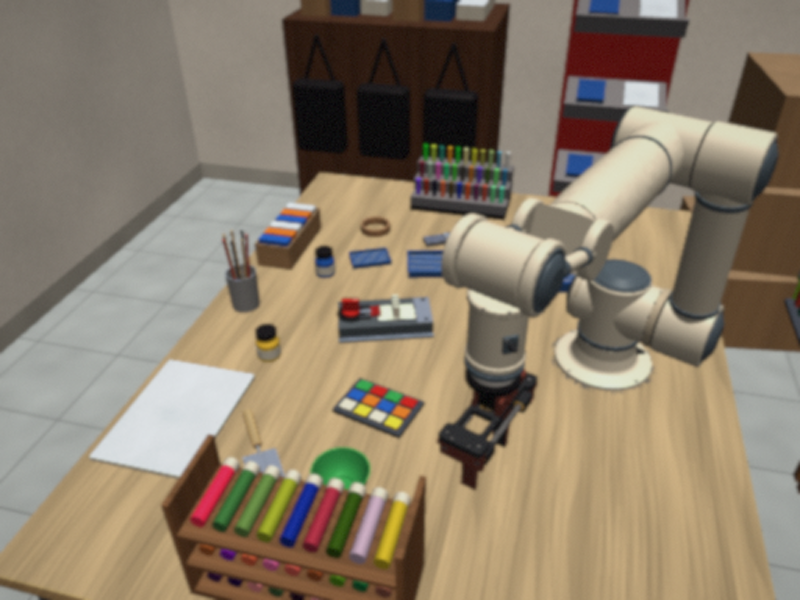

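The top view shows the mould (800×600 px corners about 370,247 / 420,230 / 450,312 / 405,330), with the red knob at (398,245) and the lip at about (425,320). The middle-sized rack is to its right, with corners 495,280 / 537,267 / 559,326 / 515,341. The side view agrees.

```bash
cat > h.py <<'E'
import numpy as np, cv2, pickle
from scipy.spatial.transform import Rotation as Ro
def K(c):
    f=192/np.tan(np.radians(c["fov_y"])/2)
    return np.array([[f,0,c["cx"]],[0,f,c["cy"]],[0,0,1.]])
def ray(c,uv):
    R=Ro.from_rotvec(c["rvec"]).as_matrix()
    d=R.T@np.linalg.inv(K(c))@np.array([uv[0],uv[1],1.])
    return -R.T@c["tvec"], d/np.linalg.norm(d)
def onz(c,uv,z):
    o,d=ray(c,uv); return o+d*(z-o[2])/d[2]
def tri(obs):
    A=np.zeros((3,3));b=np.zeros(3);r=[]
    for c,uv in obs:
        o,d=ray(c,uv);P=np.eye(3)-np.outer(d,d);A+=P;b+=P@o;r.append((P,o))
    x=np.linalg.solve(A,b); return x,[round(float(np.linalg.norm(P@(x-o))),1) for P,o in r]
def proj(c,X):
    p,_=cv2.projectPoints(np.atleast_2d(np.float64(X)),np.float64(c["rvec"]),np.float64(c["tvec"]),K(c),None);return p[:,0]
def rel(s,pos,rot):
    "shift (cm) and rotvec in tool axes from state s"
    R=s["ee_rot"]; return (R.T@(np.array(pos)-s["ee_pos"])/10).round(2), Ro.from_matrix(R.T@rot).as_rotvec().round(3)
def down(yaw):
    "tool z down, tool x along world heading yaw"
    x=np.array([np.cos(yaw),np.sin(yaw),0]);z=np.array([0,0,-1.]);return np.c_[x,np.cross(z,x),z]
E
python3 - <<'E'
from h import *
d=pickle.load(open("s0.pkl","rb"));t=d["top"];k=.64
for n,pts,z in(("mould",[(370,247),(420,230),(450,312),(405,330)],34),("rack",[(495,280),(537,267),(559,326),(515,341)],20),("knob",[(398,245)],60),("paint",[(280,275),(322,287),(306,346),(264,335)],18)):
    P=np.array([onz(t,(u*k,v*k),z) for u,v in pts]);print(n,P.round(0).tolist(),P.mean(0).round(0))
w=d["wrist"];o,dd=ray(w,(w["cx"],w["cy"]));s_R=None
print("wrist cam pos",o,"dir",dd)
from station import monitor
s=monitor.sense();R=s["ee_rot"];print("cam in tool",R.T@(o-s["ee_pos"]),R.T@dd)
E
```

```text
mould [[594.0, 85.0, 34.0], [634.0, -39.0, 34.0], [428.0, -104.0, 34.0], [387.0, 5.0, 34.0]] [511. -14.  34.]
rack [[506.0, -220.0, 20.0], [536.0, -325.0, 20.0], [388.0, -367.0, 20.0], [355.0, -259.0, 20.0]] [ 446. -293.   20.]
knob [[590.0, 16.0, 60.0]] [590.  16.  60.]
paint [[534.0, 308.0, 18.0], [501.0, 205.0, 18.0], [357.0, 243.0, 18.0], [386.0, 345.0, 18.0]] [445. 275.  18.]
wrist cam pos [131.98226791 589.80388954 382.71721845] dir [ 0.23576293 -0.08186382 -0.96835642]
cam in tool [  67.93323953    0.54344824 -168.12384286] [-0.24968359  0.00104443  0.96832692]
```

Emit:
apply_moves([
  [[-3.4, -3.7, -0.5], [0, 0, 0]],
  [[-8.5, -9.2, -1.2], [0, 0, 0]],
  [[-13.6, -14.7, -1.8], [0, 0, 0]],
  [[-18.7, -20.2, -2.4], [0, 0, 0]],
  [[-22.8, -24.7, -2.8], [0, 0, 0]],
], claw=1, squeeze=20)

```text
time_s: 0.78
ee_pos: [316.5, 291.0, 240.7]
ee_rot: [[-0.945, 0.326, 0.0], [0.326, 0.945, -0.0], [-0.0, 0.0, -1.0]]
wrist_force: [0.1, -0.0, 0.4]
finger_gap: 87.7
finger_force: 0.0
```

Emit:
apply_moves([
  [[-4.1, -4.4, -0.5], [0, 0, 0]],
  [[-8.2, -8.8, -1.0], [0, 0, 0]],
  [[-12.4, -13.2, -1.6], [0, 0, 0]],
  [[-16.4, -17.6, -2.2], [0, 0, 0]],
  [[-20.4, -22.0, -2.8], [0, 0, 0]],
])

```text
time_s: 1.4
ee_pos: [437.4, 16.4, 268.9]
ee_rot: [[-0.945, 0.327, 0.0], [0.327, 0.945, 0.0], [-0.0, 0.0, -1.0]]
wrist_force: [0.8, 0.9, -0.1]
finger_gap: 88.3
finger_force: 0.0
```

Emit:
apply_moves([
  [[-3.5, -3.7, -0.4], [0, 0, 0]],
  [[-6, -6.2, -0.8], [0, 0, 0]],
  [[-8, -8.3, -1], [0, 0, 0]],
  [[-8, -8.3, -1], [0, 0, 0]],
  [[-8, -8.3, -1], [0, 0, 0]],
])

```text
time_s: 2.02
ee_pos: [485.3, -85.7, 278.6]
ee_rot: [[-0.945, 0.327, -0.001], [0.327, 0.945, 0.001], [0.001, 0.0, -1.0]]
wrist_force: [-0.6, -0.1, 0.1]
finger_gap: 87.8
finger_force: 0.0
```

```bash
python3 - <<'E'
from h import *
from station import monitor, eyes
s=monitor.sense();print(s["time_s"],s["ee_pos"],s["q"],s["wrist_force"])
w=eyes.snapshot("wrist");pickle.dump((s,w),open("w1.pkl","wb"))
cv2.imwrite("pics/w1.png",cv2.resize(w["image"],(800,600),interpolation=cv2.INTER_CUBIC))
E
```

```text
2.025 [485.3288727  -85.70888744 278.59399996] [-2.44122928e-01 -1.72558066e-01  1.37470061e+00  4.18032782e-04
  1.94018931e+00 -1.48211717e+00] [-0.55963803 -0.14347652  0.1027808 ]
```

View pics/w1.png

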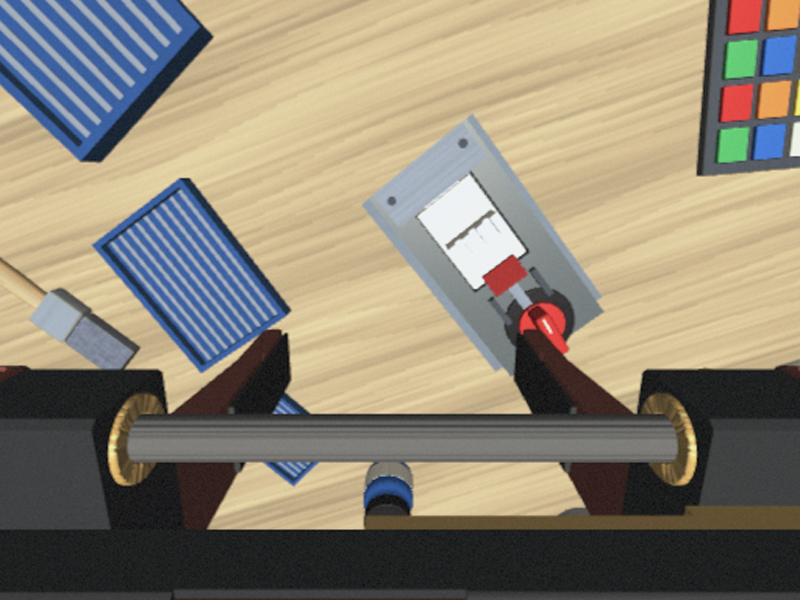

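The wrist view shows, at 800×600 px: the mould (toe corners 472,115 and 363,205), the white casting (centre about 471,231), the red knob at about (543,322), the keeper at (505,275), and the middle rack (corners 184,180 / 95,245 / 203,370 / 290,310). A second view from lower down follows.

Emit:
apply_moves([
  [[-0.8, 2.2, 1.6], [0, 0, -0.13]],
  [[-1.7, 4.4, 3.1], [0, 0, -0.27]],
  [[-2.5, 6.6, 4.7], [0, 0, -0.4]],
  [[-3.4, 8.8, 6.2], [0, 0, -0.54]],
  [[-4.1, 11, 7.8], [0, 0, -0.67]],
])

```text
time_s: 2.7
ee_pos: [560.3, 6.2, 200.7]
ee_rot: [[-0.942, -0.337, 0.001], [-0.337, 0.942, 0.0], [-0.001, -0.0, -1.0]]
wrist_force: [-0.1, 1.1, 0.2]
finger_gap: 88.0
finger_force: 0.0
```

Emit:
apply_moves([
  [[0, 0, 0], [0, 0, 0]],
  [[0, 0, 0], [0, 0, 0]],
  [[0, 0, 0], [0, 0, 0]],
  [[0, 0, 0], [0, 0, 0]],
  [[0, 0, 0], [0, 0, 0]],
])

```text
time_s: 3.32
ee_pos: [560.3, 3.9, 201.3]
ee_rot: [[-0.944, -0.33, 0.001], [-0.33, 0.944, -0.0], [-0.001, -0.0, -1.0]]
wrist_force: [0.1, 0.1, 0.0]
finger_gap: 87.6
finger_force: 0.0
```

```bash
python3 - <<'E'
from h import *
from station import monitor, eyes
s=monitor.sense();print(s["time_s"],s["ee_pos"],s["ee_rot"].round(3).tolist(),s["q"])
w=eyes.snapshot("wrist");pickle.dump((s,w),open("w2.pkl","wb"))
a=pickle.load(open("w1.pkl","rb"))[1]["image"][65:245,225:395]
a=cv2.resize(a,None,fx=3.3,fy=3.3,interpolation=cv2.INTER_CUBIC)
cv2.imwrite("pics/c1.png",a)
cv2.imwrite("pics/w2.png",cv2.resize(w["image"],(800,600),interpolation=cv2.INTER_CUBIC))
E
```

```text
3.325 [560.2930766    3.9149314  201.26980419] [[-0.944, -0.33, 0.001], [-0.33, 0.944, -0.0], [-0.001, -0.0, -1.0]] [-5.37064153e-02 -1.91144817e-02  1.36855962e+00 -3.97941897e-05
  1.79144932e+00 -1.96087233e+00]
```

View pics/c1.png

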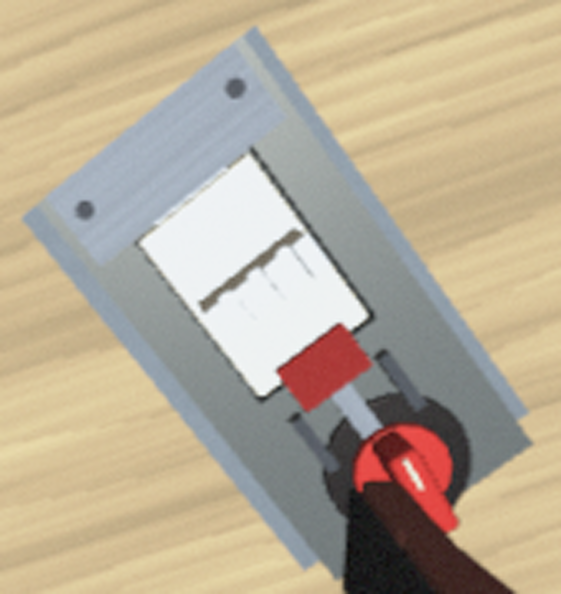

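View pics/w2.png

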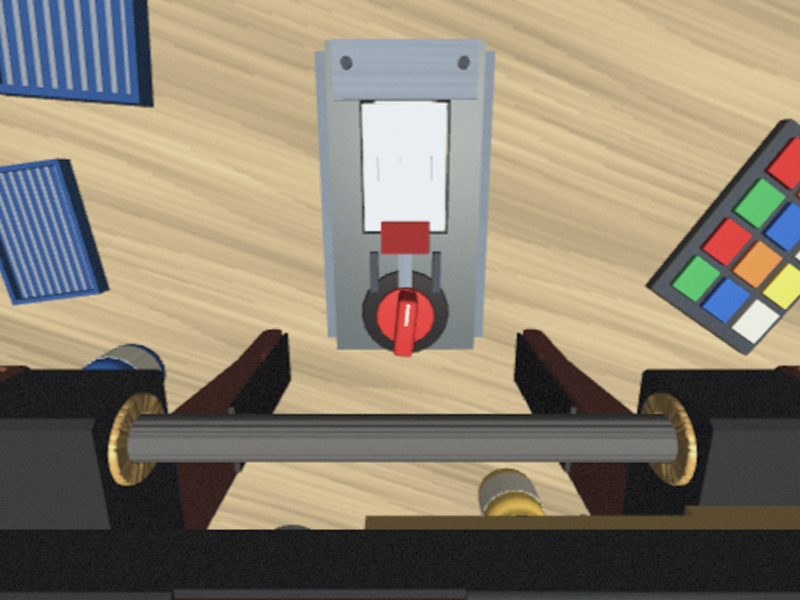

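Both views are clear. In w2 (800×600 px) the casting corners are 362,101 / 449,101 / 446,232 / 363,232. The keeper is 382,222 to 430,254, the knob bar runs from (406,290) to (403,355), and the lip screws are at (346,62) and (463,62). The matching points show up in the w1 crop.

```bash
python3 - <<'E'
from h import *
from scipy.optimize import least_squares
s1,w1=pickle.load(open("w1.pkl","rb"));s2,w2=pickle.load(open("w2.pkl","rb"))
a=lambda u,v:(225+u/3.3,65+v/3.3)
b=lambda u,v:(u*.64,v*.64)
P={"toe-":((138,242),(362,101)),"toe+":((252,151),(449,101)),"heel+":((371,318),(446,232)),"heel-":((262,399),(363,232)),
"scr-":((85,210),(346,62)),"scr+":((235,88),(463,62)),"kp1":((278,371),(382,222)),"kp2":((343,324),(430,222)),"kp3":((372,363),(429,254)),"kp4":((307,412),(380,253)),
"mark1":((403,460),(407.5,304)),"mark2":((421,488),(406,328)),"barend":((452,525),(403,354)),"ocorn":((258,27),(482,40)),"ocorn-":((40,205),(328,41))}
X={}
for n,(p,q) in P.items():
    X[n],r=tri([(w1,a(*p)),(w2,b(*q))]);print(n,X[n].round(1),r)
mod={"toe-":(-45,-30,34),"toe+":(-45,30,34),"heel+":(45,30,34),"heel-":(45,-30,34),"kp1":(36,-18,42),"kp2":(36,18,42),"kp3":(60,18,42),"kp4":(60,-18,42)}
def T(p,m):
    c,s=np.cos(p[3]),np.sin(p[3]);m=np.array(m,float);return np.c_[c*m[:,0]-s*m[:,1]+p[0],s*m[:,0]+c*m[:,1]+p[1],m[:,2]+p[2]]
M=[mod[n] for n in mod]
f=lambda p:np.r_[(proj(w1,T(p,M))-[a(*P[n][0]) for n in mod]).ravel(),(proj(w2,T(p,M))-[b(*P[n][1]) for n in mod]).ravel()]
r=least_squares(f,[500,-15,0,.34]);print("mould",r.x,"rms px",np.sqrt((r.fun**2).mean()),r.fun.round(1))
np.save("mould.npy",r.x)
print("knob axis",T(r.x,[(108,0,60),(-47,0,36),(0,0,60)]))
# rack
c,s=np.cos(.34),np.sin(.34)
for n,pt in(("A",(184,180)),("B",(95,245)),("C",(203,370)),("D",(290,310))): print(n,onz(w1,b(*pt),20).round(1))
E
```

```text
toe- [458.7 -60.3  39.3] [0.6, 0.6]
toe+ [438.8  -3.6  39.5] [0.3, 0.3]
heel+ [524.3  26.5  34.9] [0.7, 0.7]
heel- [543.7 -30.9  37.9] [0.6, 0.6]
scr- [438.8 -77.7  39.6] [0.2, 0.2]
scr+ [412.6  -3.1  39.2] [0.0, 0.0]
kp1 [531.9 -20.5  42.7] [0.1, 0.1]
kp2 [520.4  11.9  45.1] [0.4, 0.4]
kp3 [543.4  20.4  38. ] [0.1, 0.1]
kp4 [553.2 -14.3  46.2] [0.3, 0.3]
mark1 [574.7  13.7  78.8] [0.2, 0.2]
mark2 [595.8  20.5  64.2] [0.2, 0.2]
barend [605.6  22.6  87.5] [1.2, 1.2]
ocorn [395.6   7.5  45.3] [4.4, 4.4]
ocorn- [430.2 -94.6  35.3] [1.1, 1.1]
mould [ 4.91290059e+02 -1.69149066e+01  3.68269496e+00  3.34714636e-01] rms px 0.5068709421677264 [ 0.4 -0.6  0.1 -0.1  0.6 -0.2  0.1  0.2 -0.8  0.3  0.1 -0.8  0.8  0.3
  0.   0.5 -0.1  0.4 -0.3  0.5 -0.5 -0.   0.9 -0.1 -1.3 -0.8 -0.1 -0.8
  0.2 -0.1  0.2  0.5]
knob axis [[593.29650112  18.56305619  63.68269496]
 [446.89836714 -32.35439039  39.68269496]
 [491.29005938 -16.91490659  63.68269496]]
A [ 358.8 -254.3   20. ]
B [ 385.7 -361.8   20. ]
C [ 537.8 -319.9   20. ]
D [ 507.3 -210.    20. ]
```

```bash
python3 - <<'E'
from h import *
from station import monitor, eyes
w=eyes.snapshot("side");pickle.dump(w,open("sd1.pkl","wb"))
m=np.load("mould.npy")
for z in(60,70,80): print(z,proj(w,[593.3,18.6,z]))
a=cv2.resize(w["image"][175:225,205:285],None,fx=8,fy=8,interpolation=cv2.INTER_CUBIC)
w2=pickle.load(open("w2.pkl","rb"))[1]
b=cv2.resize(w2["image"][160:240,225:295],(350,400),interpolation=cv2.INTER_CUBIC)
w1=pickle.load(open("w1.pkl","rb"))[1]["image"][180:240,310:370]
c=np.zeros((600,640,3),np.uint8)
c[:400]=a;c[400:,:175]=cv2.resize(b,(175,200));c[400:,200:400]=cv2.resize(w1,(200,200))
cv2.imwrite("pics/sd1.png",a)
c2=np.zeros((400,790,3),np.uint8);c2[:,:350]=b;c2[:,390:]=cv2.resize(w1,(400,400),interpolation=cv2.INTER_CUBIC)
cv2.imwrite("pics/sd1.png",cv2.resize(np.vstack([np.pad(a,((0,0),(0,150),(0,0))),c2]),(593,600),interpolation=cv2.INTER_AREA))
E
```

```text
60 [[223.28410775 194.86584346]]
70 [[223.14356062 192.67795538]]
80 [[223.00198801 190.47410387]]
```

View pics/sd1.png

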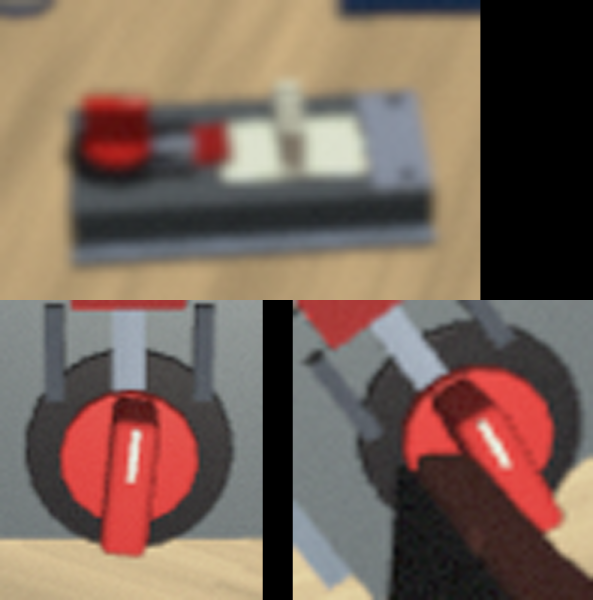

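The side crop shows the bar standing well above the disc, with its top at native row about 191, so z is about 75. I'll triangulate the white mark for a better height.

```bash
python3 - <<'E'
from h import *
s1,w1=pickle.load(open("w1.pkl","rb"));s2,w2=pickle.load(open("w2.pkl","rb"));sd=pickle.load(open("sd1.pkl","rb"))
print(tri([(w1,(350.3,208.6)),(w2,(260.7,201.9))]))
# bar outer end middle: w2 and w1
print(tri([(w1,((551-292.5)/.75*.15+310,(522-300)/.75*.15+180)),(w2,(257.9,227.6))]))
# ends of bar in w2 on planes of various z, in mould frame, expecting x 108+-21,y 0
m=np.load("mould.npy");c,s=np.cos(m[3]),np.sin(m[3])
for z in(66,70,74,78,82):
    for uv in((257.9,227.6),(260.7,201.9),(261,193.5)):
        p=onz(w2,uv,z)[:2]-m[:2];print(z,(c*p[0]+s*p[1]).round(1),(-s*p[0]+c*p[1]).round(1),end=" | ")
    print()
E
```

```text
(array([583.08273021,  16.6573685 ,  76.29289882]), [0.1, 0.1])
(array([609.78601361,  24.05681172,  79.88212961]), [1.2, 1.2])
66 131.7 -1.3 | 66 101.0 1.8 | 66 91.3 2.1 | 
70 130.0 -1.3 | 70 99.7 1.7 | 70 90.1 2.0 | 
74 128.3 -1.3 | 74 98.4 1.7 | 74 89.0 2.0 | 
78 126.7 -1.3 | 78 97.2 1.6 | 78 87.8 1.9 | 
82 125.0 -1.3 | 82 95.9 1.6 | 82 86.7 1.8 |
```

Emit:
apply_moves([
  [[-1.2, 0.1, 1.8], [0, 0, 0.02]],
  [[-2.4, 0.2, 3.6], [0, 0, 0.05]],
  [[-3.6, 0.3, 5.4], [0, 0, 0.05]],
  [[-3.6, 0.3, 7.4], [0, 0, 0.05]],
  [[-3.6, 0.3, 9.1], [0, 0, 0.05]],
])

```text
time_s: 4.05
ee_pos: [592.9, 19.1, 107.7]
ee_rot: [[-0.959, -0.284, -0.002], [-0.284, 0.959, -0.0], [0.002, 0.0, -1.0]]
wrist_force: [0.0, 0.1, 0.6]
finger_gap: 87.9
finger_force: 0.0
```

Emit:
apply_moves([
  [[0, 0, 0.7], [0, 0, 0]],
  [[0, 0, 1.4], [0, 0, 0]],
  [[0, 0, 2.1], [0, 0, 0]],
  [[0, 0, 2.8], [0, 0, 0]],
  [[0, 0, 3.6], [0, 0, 0]],
])

```text
time_s: 4.68
ee_pos: [593.5, 19.0, 73.7]
ee_rot: [[-0.959, -0.283, 0.001], [-0.283, 0.959, -0.0], [-0.001, -0.0, -1.0]]
wrist_force: [-0.9, 0.1, -0.5]
finger_gap: 87.5
finger_force: 0.0
```

Emit:
apply_moves([
  [[0, 0, 0], [0, 0, 0]],
  [[0, 0, 0], [0, 0, 0]],
  [[0, 0, 0], [0, 0, 0]],
  [[0, 0, 0], [0, 0, 0]],
  [[0, 0, 0], [0, 0, 0]],
], claw=0, squeeze=15)

```text
time_s: 5.3
ee_pos: [593.4, 19.0, 74.0]
ee_rot: [[-0.959, -0.283, 0.0], [-0.283, 0.959, -0.0], [-0.0, -0.0, -1.0]]
wrist_force: [-0.4, 0.0, 0.1]
finger_gap: 41.1
finger_force: 0.0
```

Emit:
apply_moves([
  [[0, 0, 0], [0, 0, 0]],
  [[0, 0, 0], [0, 0, 0]],
  [[0, 0, 0], [0, 0, 0]],
  [[0, 0, 0], [0, 0, 0]],
  [[0, 0, 0], [0, 0, 0]],
])

```text
time_s: 5.92
ee_pos: [593.3, 19.0, 73.8]
ee_rot: [[-0.959, -0.283, -0.0], [-0.283, 0.959, 0.0], [0.0, 0.0, -1.0]]
wrist_force: [-0.1, -0.3, -0.2]
finger_gap: 0.6
finger_force: 0.0
```

```bash
python3 - <<'E'
from h import *
from station import monitor, eyes
s=monitor.sense();w=eyes.snapshot("wrist");d=eyes.snapshot("side");pickle.dump((s,w,d),open("w3.pkl","wb"))
a=cv2.resize(d["image"][165:225,195:285],(600,400),interpolation=cv2.INTER_CUBIC)
b=cv2.resize(w["image"][60:384,80:432],(380,350),interpolation=cv2.INTER_CUBIC)
c=np.zeros((600,790,3),np.uint8);c[:260,:390]=cv2.resize(a,(390,260));c[:430,395:]=cv2.resize(w["image"][130:370,146:366],(395,430),interpolation=cv2.INTER_CUBIC)
cv2.imwrite("pics/w3.png",c)
E
```

```text
(no output)
```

View pics/w3.png

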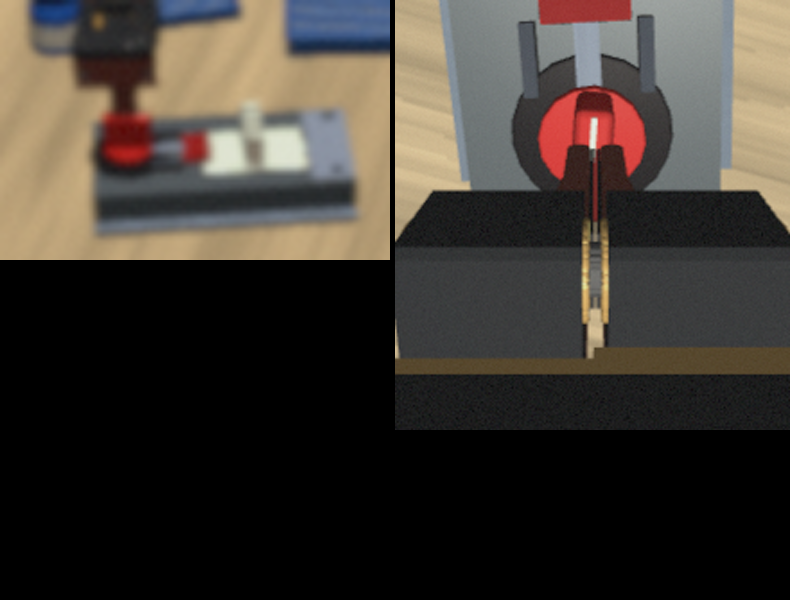

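```bash
python3 - <<'E'
from h import *
s,w,d=pickle.load(open("w3.pkl","rb"));m=np.load("mould.npy");c,sn=np.cos(m[3]),np.sin(m[3])
T=lambda x,y,z:[m[0]+c*x-sn*y,m[1]+sn*x+c*y,z]
print(s["ee_pos"])
f=lambda p:((p-[195,165])*[390/90,260/60]).round(0)
print("side composite px:")
for n,X in(("tip",s["ee_pos"]-[0,0,19]),("tcp",s["ee_pos"]),("toe tablecorner +y",T(-85,55,0)),("clampend bottom+y",T(140,55,0)),("clamp top+y",T(140,55,34)),("cast heel+",T(45,30,34)),("cast toe+",T(-45,30,34)),("cast toe-",T(-45,-30,34)),("ridge top+",T(0,26,45)),("ridgetop-",T(0,-26,45))): print(n,f(proj(d,X)[0]))
g=lambda p:((p-[146,130])*[395/220,430/240]+[395,0]).round(0)
for z in(45,55,65,75): print("wrist",z,g(proj(w,[*s["ee_pos"][:2],z])[0]))
print("screw/keeper",g(proj(w,T(36,0,42))[0]),g(proj(w,T(60,0,42))[0]), g(proj(w,T(108,0,50))[0]))
E
```

```text
[593.28766487  19.02478014  73.81966481]
side composite px:
tip [123. 135.]
tcp [122. 117.]
toe tablecorner +y [352. 211.]
clampend bottom+y [ 90. 226.]
clamp top+y [ 87. 194.]
cast heel+ [198. 170.]
cast toe+ [303. 165.]
cast toe- [296. 124.]
ridge top+ [250. 154.]
ridgetop- [246. 119.]
wrist 45 [593. 141.]
wrist 55 [593. 149.]
wrist 65 [593. 158.]
wrist 75 [593. 169.]
screw/keeper [582. -44.] [586.  21.] [592. 144.]
```

```bash
python3 - <<'E'
from h import *
s,w,d=pickle.load(open("w3.pkl","rb"));s2,w2=pickle.load(open("w2.pkl","rb"));m=np.load("mould.npy");c,sn=np.cos(m[3]),np.sin(m[3])
s1,w1=pickle.load(open("w1.pkl","rb"))
T=lambda x,y,z:[m[0]+c*x-sn*y,m[1]+sn*x+c*y,z]
g=lambda p:((p-[146,130])*[395/220,430/240]+[395,0]).round(0)
g2=lambda p:((p-[225,160])*5*.75+[0,300]).round(0)
g1=lambda p:((p-[310,180])*400/60*.75+[292.5,300]).round(0)
for z in(40,46,50,54,60,66,70,76):
    print(z,[ (g(proj(w,T(x,0,z))[0]),g2(proj(w2,T(x,0,z))[0]),g1(proj(w1,T(x,0,z))[0])) for x in(87,129)])
# triangulate top inner end and mark inner tip w3 vs w2 vs w1
print(tri([(w,(146+(594-395)*220/395,130+118*240/430)),(w2,(225+136/3.75,160+132/3.75))]))
E
```

```text
40 [(array([589.,  87.]), array([127., 390.]), array([431., 379.])), (array([594., 183.]), array([127., 515.]), array([509., 484.]))]
46 [(array([589.,  91.]), array([128., 395.]), array([437., 385.])), (array([594., 189.]), array([127., 521.]), array([516., 491.]))]
50 [(array([589.,  93.]), array([128., 398.]), array([440., 389.])), (array([594., 193.]), array([127., 526.]), array([520., 496.]))]
54 [(array([589.,  95.]), array([128., 401.]), array([444., 393.])), (array([594., 197.]), array([127., 531.]), array([525., 501.]))]
60 [(array([589.,  99.]), array([128., 406.]), array([450., 399.])), (array([594., 204.]), array([127., 538.]), array([532., 508.]))]
66 [(array([589., 104.]), array([128., 412.]), array([457., 405.])), (array([594., 211.]), array([128., 545.]), array([539., 516.]))]
70 [(array([588., 106.]), array([128., 415.]), array([461., 410.])), (array([594., 216.]), array([128., 550.]), array([544., 521.]))]
76 [(array([588., 111.]), array([128., 421.]), array([467., 416.])), (array([594., 224.]), array([128., 558.]), array([552., 529.]))]
(array([572.11991419,  13.31005707,  88.33852602]), [0.4, 0.4])
```

```bash
python3 - <<'E'
from h import *
s,w,d=pickle.load(open("w3.pkl","rb"))
w2=pickle.load(open("w2.pkl","rb"))[1];w1=pickle.load(open("w1.pkl","rb"))[1]
a=cv2.resize(w["image"][170:240,225:290],(390,420),interpolation=cv2.INTER_CUBIC)
b=cv2.resize(d["image"][160:210,195:260],(390,300),interpolation=cv2.INTER_CUBIC)
c=np.zeros((430,790,3),np.uint8);c[:420,:390]=a;c[:300,400:]=b
cv2.imwrite("pics/w4.png",c)
E
```

```text
(no output)
```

View pics/w4.png

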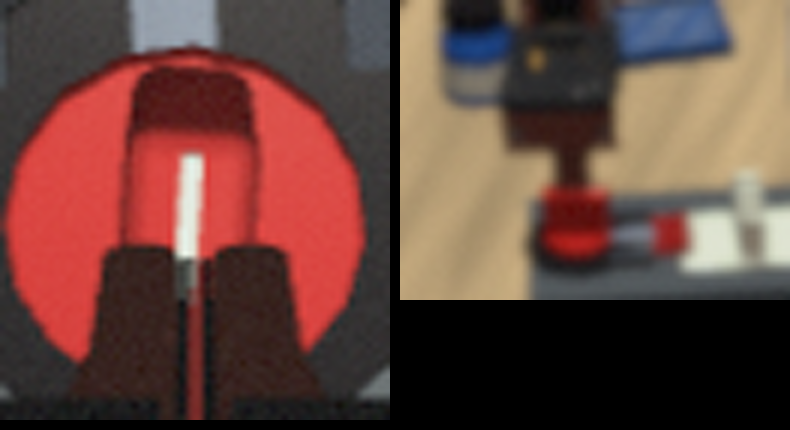

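The side crop, the wrist crop and the open-finger separation (146 px at 88 mm) all agree: the visible tips are at about the reported TCP height, so they closed just above the bar top (z about 76). I'll open, go lower in a way that stays clear of the mould even with tips 19 mm ahead, and close again.

Emit:
apply_moves([
  [[0, 0, 0], [0, 0, 0]],
  [[0, 0, 0], [0, 0, 0]],
  [[0, 0, 0], [0, 0, 0]],
  [[0, 0, 0], [0, 0, 0]],
  [[0, 0, 0], [0, 0, 0]],
], claw=0.8)

```text
time_s: 6.65
ee_pos: [593.3, 19.0, 73.8]
ee_rot: [[-0.959, -0.283, 0.0], [-0.283, 0.959, -0.0], [0.0, -0.0, -1.0]]
wrist_force: [0.5, 0.3, -0.1]
finger_gap: 46.9
finger_force: 0.0
```

Emit:
apply_moves([
  [[0, 0, 0], [0, 0, 0]],
  [[0, 0, 0], [0, 0, 0]],
  [[0, 0, 0.6], [0, 0, 0]],
  [[0, 0, 1.2], [0, 0, 0]],
  [[0, 0, 1.7], [0, 0, 0]],
])

```text
time_s: 7.28
ee_pos: [593.0, 19.0, 56.0]
ee_rot: [[-0.959, -0.283, -0.001], [-0.283, 0.959, 0.0], [0.001, 0.0, -1.0]]
wrist_force: [-0.4, -0.4, 0.0]
finger_gap: 70.4
finger_force: 0.0
```

```bash
python3 - <<'E'
from h import *
from station import monitor, eyes
s=monitor.sense();w=eyes.snapshot("wrist");d=eyes.snapshot("side");pickle.dump((s,w,d),open("w5.pkl","wb"))
print(s["ee_pos"],s["wrist_force"],s["finger_gap"])
a=cv2.resize(d["image"][160:215,190:285],(475,275),interpolation=cv2.INTER_CUBIC)
b=cv2.resize(w["image"][150:280,156:356],(600,390)[::1],interpolation=cv2.INTER_CUBIC)
c=np.zeros((600,600,3),np.uint8);c[:390]=b;c[390:,:363]=cv2.resize(a,(363,210))
cv2.imwrite("pics/w5.png",c)
E
```

```text
[592.99257731  19.00382665  55.9551183 ] [-0.42852462 -0.41095338  0.03390086] 70.43460012900374
```

View pics/w5.png

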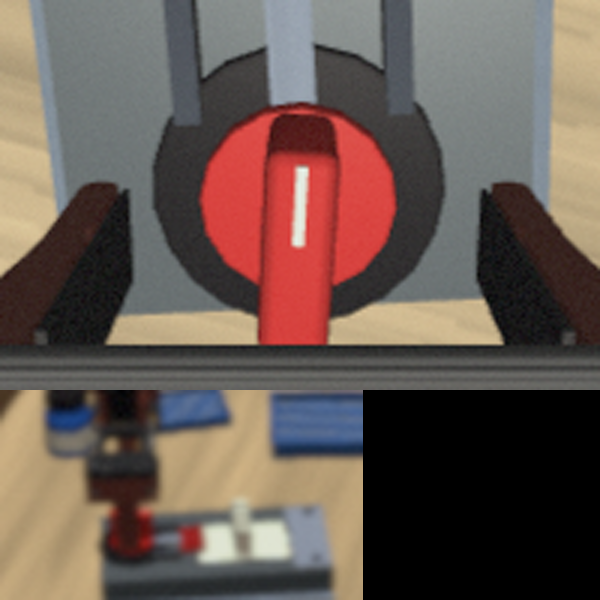

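The fingers now straddle the red bar, centred within about 1 mm (bar at x about 300, jaws 132 to 478 in the crop), with no contact force. Closing.

Emit:
apply_moves([
  [[0, 0, 0], [0, 0, 0]],
  [[0, 0, 0], [0, 0, 0]],
  [[0, 0, 0], [0, 0, 0]],
  [[0, 0, 0], [0, 0, 0]],
  [[0, 0, 0], [0, 0, 0]],
], claw=0, squeeze=20)

```text
time_s: 8.0
ee_pos: [593.3, 19.0, 56.9]
ee_rot: [[-0.959, -0.283, 0.0], [-0.283, 0.959, -0.0], [-0.0, -0.0, -1.0]]
wrist_force: [0.4, -0.1, 0.3]
finger_gap: 23.6
finger_force: 0.0
```

Emit:
apply_moves([
  [[0, 0, 0], [0, 0, 0]],
  [[0, 0, 0], [0, 0, 0]],
  [[0, 0, 0], [0, 0, 0]],
  [[0, 0, 0], [0, 0, 0]],
  [[0, 0, 0], [0, 0, 0]],
])

```text
time_s: 8.62
ee_pos: [593.7, 17.9, 56.9]
ee_rot: [[-0.959, -0.283, 0.001], [-0.283, 0.959, -0.002], [-0.001, -0.002, -1.0]]
wrist_force: [1.9, -4.1, -1.1]
finger_gap: 13.9
finger_force: 20.0
```

Emit:
apply_moves([
  [[0, -0.1, 0], [0, 0, 0.13]],
  [[0, -0.1, 0], [0, 0, 0.26]],
  [[0, -0.1, 0], [0, 0, 0.39]],
  [[0, -0.1, 0], [0, 0, 0.52]],
  [[0, -0.1, 0], [0, 0, 0.66]],
])

```text
time_s: 9.25
ee_pos: [593.8, 17.1, 56.9]
ee_rot: [[-0.929, 0.369, 0.0], [0.369, 0.929, -0.001], [-0.001, -0.001, -1.0]]
wrist_force: [2.1, -4.9, -0.2]
finger_gap: 13.9
finger_force: 20.0
```

Emit:
apply_moves([
  [[0, 0, 0], [0, 0, 0.13]],
  [[0, 0, 0], [0, 0, 0.26]],
  [[0, 0, 0], [0, 0, 0.39]],
  [[0, 0, 0], [0, 0, 0.52]],
  [[0, 0, 0], [0, 0, 0.66]],
])

```text
time_s: 9.88
ee_pos: [593.3, 16.5, 56.9]
ee_rot: [[-0.508, 0.861, -0.001], [0.861, 0.508, -0.002], [-0.002, -0.002, -1.0]]
wrist_force: [-1.8, -5.7, 0.3]
finger_gap: 13.7
finger_force: 20.0
```

```bash
python3 - <<'E'
from h import *
from station import monitor
s=monitor.sense();print(s["ee_pos"],s["ee_rot"].round(3).tolist(),s["wrist_force"],s["moment"],s["finger_gap"],s["q"])
h=np.arctan2(s["ee_rot"][1,0],s["ee_rot"][0,0]);print("clamp angle est",.3347+np.pi-h%(2*np.pi))
E
```

```text
[593.28953509  16.51086273  56.88686406] [[-0.508, 0.861, -0.001], [0.861, 0.508, -0.002], [-0.002, -0.002, -1.0]] [-1.78669919 -5.74977045  0.27532493] [-1.16245166  0.15908922  0.08674517] 13.68816019026033 [-0.02801021  0.10125019  1.50108268 -0.00246826  1.53991592 -0.56053986]
clamp angle est 1.37288802567826
```

Emit:
apply_moves([
  [[0, 0, 0], [0, 0, 0]],
  [[0, 0, 0], [0, 0, 0]],
  [[0, 0, 0], [0, 0, 0]],
  [[0, 0, 0], [0, 0, 0]],
  [[0, 0, -1], [0, 0, 0]],
], claw=0.6)

```text
time_s: 10.5
ee_pos: [592.9, 18.2, 66.1]
ee_rot: [[-0.513, 0.858, -0.002], [0.859, 0.513, 0.0], [0.001, -0.002, -1.0]]
wrist_force: [0.7, 1.2, -0.1]
finger_gap: 52.5
finger_force: 0.0
```

Emit:
apply_moves([
  [[0, 0, -2], [0, 0, 0]],
  [[0, 0, -5], [0, 0, 0]],
  [[0, 0, -8], [0, 0, 0]],
  [[0, 0, -11], [0, 0, 0.1]],
  [[0, 0, -13], [0, 0, 0.2]],
])

```text
time_s: 11.12
ee_pos: [594.2, 18.1, 200.9]
ee_rot: [[-0.329, 0.944, 0.004], [0.944, 0.329, -0.0], [-0.002, 0.004, -1.0]]
wrist_force: [0.3, 0.7, -0.4]
finger_gap: 52.5
finger_force: 0.0
```

```bash
python3 - <<'E'
from h import *
from station import monitor,eyes
s=monitor.sense();print(s["time_s"],s["ee_pos"],s["wrist_force"],s["finger_gap"])
w=eyes.snapshot("wrist");t=eyes.snapshot("top");pickle.dump((s,w,t),open("w6.pkl","wb"))
m=np.load("mould.npy");c,sn=np.cos(m[3]),np.sin(m[3])
def mf(X):
    p=X[:2]-m[:2];return np.array([c*p[0]+sn*p[1],-sn*p[0]+c*p[1]]).round(1)
im=w["image"].astype(int);B,G,R=im[...,0],im[...,1],im[...,2]
red=((R>90)&(R>2.2*G)&(R>2.2*B)).astype(np.uint8)
n,l,st,ce=cv2.connectedComponentsWithStats(red)
for i in range(1,n):
    if st[i,4]>60:
        x,y,ww,hh,a=st[i];print("red",st[i],mf(onz(w,ce[i],44)));
        pts=np.argwhere(l==i)[:,::-1];q=cv2.boxPoints(cv2.minAreaRect(pts.astype(np.float32)))
        print([mf(onz(w,u,44)).tolist() for u in q])
wh=((im.min(-1)>165)).astype(np.uint8)
n,l,st,ce=cv2.connectedComponentsWithStats(wh)
for i in range(1,n):
    if st[i,4]>300:
        pts=np.argwhere(l==i)[:,::-1];q=cv2.boxPoints(cv2.minAreaRect(pts.astype(np.float32)))
        print("white",st[i],[mf(onz(w,u,37)).tolist() for u in q])
E
```

```text
11.125 [594.16102879  18.05067701 200.89709628] [ 0.28499207  0.67484603 -0.36154411] 52.5341553780833
red [ 237  155   37   43 1109] [108.1  -2. ]
[[77.2, -0.1], [107.5, 30.0], [140.6, -3.2], [110.3, -34.8]]
red [207 158  21  30 571] [63.5  1.1]
[[52.5, 17.4], [75.4, 17.4], [74.5, -16.9], [51.0, -16.9]]
white [  27    0   71  264 3289] [[-203.0, -114.9], [-84.6, 185.1], [-52.3, 179.2], [-163.2, -124.3]]
white [122   0  40 115 606] [[-42.0, 66.2], [8.5, 180.4], [18.4, 177.6], [-31.3, 62.8]]
white [137   0  36 115 646] [[-25.2, 66.2], [17.4, 180.9], [44.9, 174.5], [4.7, 58.5]]
white [237   0  30  90 525] [[80.3, 95.0], [108.9, 182.4], [119.0, 179.8], [91.2, 92.0]]
white [ 256    0   44  114 1358] [[100.4, 69.7], [136.7, 184.1], [155.4, 179.2], [120.8, 63.8]]
white [ 448    0   64   44 1908] [[306.6, 180.1], [371.8, 180.2], [380.8, 139.7], [313.4, 139.6]]
white [ 336   16   77  190 1439] [[194.6, -35.8], [267.6, 166.8], [281.4, 161.6], [210.3, -42.9]]
white [ 99  37  37  82 323] [[-70.0, 62.6], [-22.2, 145.1], [-4.2, 137.7], [-51.1, 54.2]]
white [ 387   38  123  197 3161] [[267.7, -77.
[... 188 characters left out ...]
], [1.9, 54.1], [139.4, 54.1], [140.3, 12.7]]
white [ 16 129  17 102 567] [[-194.3, -72.6], [-153.7, 50.7], [-142.3, 49.2], [-181.9, -74.4]]
white [  87  130   42   83 2482] [[-84.5, 48.5], [-46.9, 52.6], [-47.6, -48.9], [-88.2, -53.5]]
white [462 138  50  86 392] [[363.3, -64.3], [402.5, 39.7], [408.3, 36.7], [369.4, -67.8]]
white [ 125  147   80   54 3387] [[-43.5, 28.2], [45.2, 33.3], [45.9, -32.1], [-47.3, -37.7]]
white [265 188  31  76 312] [[118.2, -119.4], [151.7, -18.6], [157.6, -20.9], [124.5, -122.0]]
white [165 215  29  33 323] [[-17.0, -87.4], [12.1, -42.9], [31.1, -55.7], [2.2, -101.1]]
white [256 215  24  49 386] [[94.9, -113.3], [122.5, -47.6], [136.9, -54.5], [109.8, -120.8]]
```

Keeper spans mould x 52 to 75 mm (travel about 15 mm), so it is clear of the casting's heel at 45. Next I go over the ridge.

Emit:
apply_moves([
  [[0, -2.5, 0.5], [0, 0, 0]],
  [[0, -5.5, 2], [0, 0, 0]],
  [[0, -8.5, 5], [0, 0, 0]],
  [[0, -10.8, 8], [0, 0, 0]],
  [[0, -10.9, 10.8], [0, 0, 0]],
])

```text
time_s: 11.85
ee_pos: [489.5, -18.5, 87.9]
ee_rot: [[-0.333, 0.943, 0.0], [0.943, 0.333, -0.0], [-0.0, 0.0, -1.0]]
wrist_force: [0.5, -0.7, 0.9]
finger_gap: 52.7
finger_force: 0.0
```

```bash
python3 - <<'E'
from h import *
from station import monitor,eyes
s=monitor.sense();print(s["time_s"],s["ee_pos"],s["ee_rot"].round(3).tolist(),s["wrist_force"],s["finger_gap"])
w=eyes.snapshot("wrist");d=eyes.snapshot("side");pickle.dump((s,w,d),open("w7.pkl","wb"))
b=cv2.resize(w["image"][110:300,136:376],(600,475),interpolation=cv2.INTER_CUBIC)
a=cv2.resize(d["image"][160:220,190:300],(195,106),interpolation=cv2.INTER_CUBIC)
c=np.zeros((475,800,3),np.uint8);c[:,:600]=b;c[:106,605:]=a
cv2.imwrite("pics/w7.png",c)
m=np.load("mould.npy");cc,sn=np.cos(m[3]),np.sin(m[3])
T=lambda x,y,z:[m[0]+cc*x-sn*y,m[1]+sn*x+cc*y,z]
for x,y,z in((8,26,56),(-8,26,56),(8,-26,56),(-8,-26,56),(45,30,34),(-45,30,34),(-45,-30,34),(-47,0,36)): print((x,y,z),((proj(w,T(x,y,z))[0]-[136,110])*2.5).round(0))
E
```

```text
11.85 [489.48590539 -18.48389886  87.86732526] [[-0.333, 0.943, 0.0], [0.943, 0.333, -0.0], [-0.0, 0.0, -1.0]] [ 0.52029183 -0.71799391  0.89351313] 52.6713875654901
(8, 26, 56) [337. 157.]
(-8, 26, 56) [281. 157.]
(8, -26, 56) [334. 325.]
(-8, -26, 56) [282. 325.]
(45, 30, 34) [452. 131.]
(-45, 30, 34) [166. 130.]
(-45, -30, 34) [173. 307.]
(-47, 0, 36) [162. 223.]
```

View pics/w7.png

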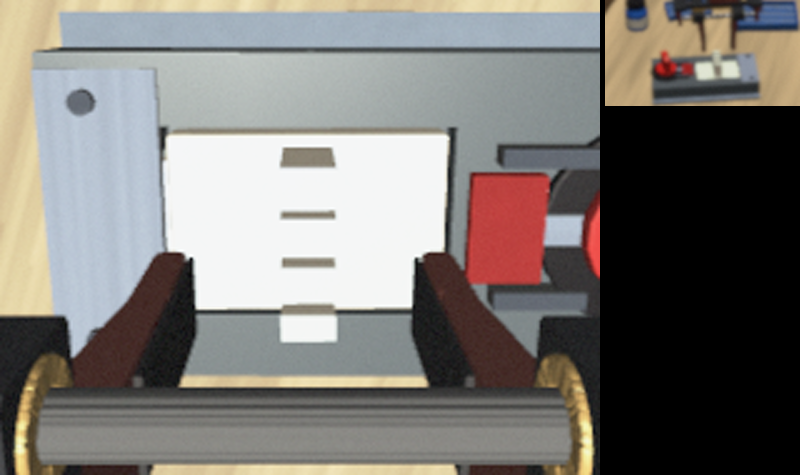

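The ridge is centred at crop x 308 and the jaws at 303, so the jaws are 2 mm towards the toe. The keeper edge at 470 is clear of the heel at 447. I'll correct +0.2 cm and descend.

Emit:
apply_moves([
  [[0, 0.2, 0.8], [0, 0, 0]],
  [[0, 0.2, 1.8], [0, 0, 0]],
  [[0, 0.2, 2.8], [0, 0, 0]],
  [[0, 0.2, 3.6], [0, 0, 0]],
  [[0, 0.2, 4.2], [0, 0, 0]],
])

```text
time_s: 12.58
ee_pos: [492.5, -17.4, 46.2]
ee_rot: [[-0.332, 0.943, -0.0], [0.943, 0.332, 0.0], [0.0, -0.0, -1.0]]
wrist_force: [-0.3, -0.2, 0.8]
finger_gap: 52.8
finger_force: 0.0
```

Emit:
apply_moves([
  [[0, 0, 0.1], [0, 0, 0]],
  [[0, 0, 0.2], [0, 0, 0]],
  [[0, 0, 0.3], [0, 0, 0]],
  [[0, 0, 0.4], [0, 0, 0]],
  [[0, 0, 0.5], [0, 0, 0]],
])

```text
time_s: 13.2
ee_pos: [492.7, -17.5, 41.9]
ee_rot: [[-0.332, 0.943, 0.0], [0.943, 0.332, -0.0], [-0.0, 0.0, -1.0]]
wrist_force: [0.1, 0.6, -0.2]
finger_gap: 52.4
finger_force: 0.0
```

Emit:
apply_moves([
  [[0, -0.1, 0.1], [0, 0, 0]],
  [[0, -0.1, 0.2], [0, 0, 0]],
  [[0, -0.1, 0.3], [0, 0, 0]],
  [[0, -0.1, 0.3], [0, 0, 0]],
  [[0, -0.1, 0.3], [0, 0, 0]],
], claw=0.35, squeeze=5)

```text
time_s: 13.82
ee_pos: [491.7, -17.8, 38.8]
ee_rot: [[-0.332, 0.943, 0.0], [0.943, 0.332, -0.0], [-0.0, 0.0, -1.0]]
wrist_force: [-0.3, -0.5, 0.1]
finger_gap: 31.0
finger_force: 0.0
```

Emit:
apply_moves([
  [[0, 0, 0], [0, 0, 0]],
  [[0, 0, 0], [0, 0, 0]],
  [[0, 0, 0], [0, 0, 0]],
  [[0, 0, 0], [0, 0, 0]],
  [[0, 0, 0], [0, 0, 0]],
], claw=0)

```text
time_s: 14.45
ee_pos: [491.6, -17.8, 38.9]
ee_rot: [[-0.332, 0.943, -0.0], [0.943, 0.332, -0.0], [-0.0, -0.0, -1.0]]
wrist_force: [-1.2, -0.2, 1.7]
finger_gap: 15.8
finger_force: 5.0
```

```bash
cat > path.py <<'E'
from h import *
def tcp(th,d,zt,h=19):
    t=np.radians(th);v=np.array([63,h]);R=np.array([[np.cos(t),-np.sin(t)],[np.sin(t),np.cos(t)]])
    p=R@v+[-63+d,zt];return p-[0,h]   # mould dx,dz of tcp (mm)
P=[(0,0,0),(2,.5,.5),(4,1,.6),(6,1.5,.6),(8,2,.6),(9,2.6,.6),
(10.5,3.5,.6),(12,5,.6),(13.5,6.5,.6),(15,8.5,.6),(16,10.5,.6),
(16.5,12.5,.7),(17,14.5,.8),(17.5,16.5,1),(18,18.5,1.5),(18,21,3)]
for k in range(0,len(P)-1,5):
    t0,p0=np.radians(P[k][0]),tcp(*P[k]);ux=np.array([np.cos(t0),np.sin(t0)]);uz=np.array([np.sin(t0),-np.cos(t0)])
    for q in P[k+1:k+6]:
        dp=(tcp(*q)-p0)/10;print([[0,round(dp@ux,2),round(dp@uz,2)],[-round(np.radians(q[0])-t0,3),0,0]])
    print()
E
python3 path.py
```

```text
[[0, np.float64(-0.02), np.float64(-0.27)], [np.float64(-0.035), 0, 0]]
[[0, np.float64(-0.05), np.float64(-0.49)], [np.float64(-0.07), 0, 0]]
[[0, np.float64(-0.08), np.float64(-0.71)], [np.float64(-0.105), 0, 0]]
[[0, np.float64(-0.13), np.float64(-0.92)], [np.float64(-0.14), 0, 0]]
[[0, np.float64(-0.11), np.float64(-1.02)], [np.float64(-0.157), 0, 0]]

[[0, np.float64(0.04), np.float64(-0.15)], [np.float64(-0.026), 0, 0]]
[[0, np.float64(0.13), np.float64(-0.29)], [np.float64(-0.052), 0, 0]]
[[0, np.float64(0.22), np.float64(-0.43)], [np.float64(-0.079), 0, 0]]
[[0, np.float64(0.35), np.float64(-0.56)], [np.float64(-0.105), 0, 0]]
[[0, np.float64(0.5), np.float64(-0.63)], [np.float64(-0.122), 0, 0]]

[[0, np.float64(0.18), np.float64(-0.01)], [np.float64(-0.009), 0, 0]]
[[0, np.float64(0.36), np.float64(-0.02)], [np.float64(-0.017), 0, 0]]
[[0, np.float64(0.54), np.float64(-0.04)], [np.float64(-0.026), 0, 0]]
[[0, np.float64(0.72), np.float64(-0.08)], [np.float64(-0.035), 0, 0]]
[[0, np.float64(1.01), np.float64(-0.16)], [np.float64(-0.035), 0, 0]]
```

Emit:
apply_moves([
  [[0, 0, 0], [0, 0, 0]],
  [[0, 0, 0], [0, 0, 0]],
  [[0, 0, 0], [0, 0, 0]],
  [[0, 0, 0], [0, 0, 0]],
  [[0, 0, 0], [0, 0, 0]],
], squeeze=28)

```text
time_s: 15.08
ee_pos: [491.6, -17.8, 38.8]
ee_rot: [[-0.332, 0.943, -0.0], [0.943, 0.332, -0.0], [0.0, -0.0, -1.0]]
wrist_force: [-3.6, -0.2, 2.0]
finger_gap: 15.8
finger_force: 28.0
```

Emit:
apply_moves([
  [[0, -0.01, -0.14], [-0.014, 0, 0]],
  [[0, -0.02, -0.27], [-0.035, 0, 0]],
  [[0, -0.03, -0.36], [-0.049, 0, 0]],
  [[0, -0.05, -0.43], [-0.06, 0, 0]],
  [[0, -0.05, -0.49], [-0.07, 0, 0]],
])

```text
time_s: 15.7
ee_pos: [491.2, -18.0, 43.8]
ee_rot: [[-0.332, 0.941, 0.067], [0.943, 0.331, 0.023], [-0.0, 0.071, -0.997]]
wrist_force: [0.3, 0.6, -1.1]
finger_gap: 15.7
finger_force: 28.0
```

```bash
sed -i 's/^P=.*/P=[(4,1,.6),(5,1.3,.6),(6,1.5,.6),(7,1.8,.6),(8,2,.6),(9,2.6,.6),/; s/print(\[\[0,round(dp@ux,2),round(dp@uz,2)\],\[-round(np.radians(q\[0\])-t0,3),0,0\]\])/print("%.2f %.2f  %.3f"%(dp@ux,dp@uz,t0-np.radians(q[0])))/' path.py; python3 path.py
```

```text
-0.00 -0.11  -0.017
-0.02 -0.22  -0.035
-0.03 -0.32  -0.052
-0.05 -0.43  -0.070
-0.03 -0.53  -0.087

0.04 -0.15  -0.026
0.13 -0.29  -0.052
0.22 -0.43  -0.079
0.35 -0.56  -0.105
0.50 -0.63  -0.122

0.18 -0.01  -0.009
0.36 -0.02  -0.017
0.54 -0.04  -0.026
0.72 -0.08  -0.035
1.01 -0.16  -0.035
```

Emit:
apply_moves([
  [[0, 0, -0.11], [-0.017, 0, 0]],
  [[0, -0.02, -0.22], [-0.035, 0, 0]],
  [[0, -0.03, -0.32], [-0.052, 0, 0]],
  [[0, -0.05, -0.43], [-0.07, 0, 0]],
  [[0, -0.03, -0.53], [-0.087, 0, 0]],
])

```text
time_s: 16.32
ee_pos: [490.6, -18.2, 49.1]
ee_rot: [[-0.332, 0.932, 0.149], [0.943, 0.327, 0.052], [-0.0, 0.158, -0.988]]
wrist_force: [-0.2, -0.4, -1.7]
finger_gap: 15.8
finger_force: 28.0
```

Emit:
apply_moves([
  [[0, 0.04, -0.15], [-0.026, 0, 0]],
  [[0, 0.08, -0.22], [-0.039, 0, 0]],
  [[0, 0.13, -0.29], [-0.052, 0, 0]],
  [[0, 0.18, -0.36], [-0.066, 0, 0]],
  [[0, 0.22, -0.43], [-0.079, 0, 0]],
])

```text
time_s: 16.95
ee_pos: [492.0, -17.6, 53.6]
ee_rot: [[-0.332, 0.917, 0.221], [0.943, 0.322, 0.078], [0.0, 0.235, -0.972]]
wrist_force: [0.6, -0.6, -2.1]
finger_gap: 15.8
finger_force: 28.0
```

Emit:
apply_moves([
  [[0, 0.07, -0.06], [-0.013, 0, 0]],
  [[0, 0.14, -0.12], [-0.026, 0, 0]],
  [[0, 0.22, -0.15], [-0.035, 0, 0]],
  [[0, 0.29, -0.18], [-0.044, 0, 0]],
  [[0, 0.29, -0.18], [-0.044, 0, 0]],
])

```text
time_s: 17.58
ee_pos: [494.2, -16.9, 56.0]
ee_rot: [[-0.332, 0.907, 0.261], [0.943, 0.319, 0.092], [-0.0, 0.277, -0.961]]
wrist_force: [-0.1, -0.1, -1.8]
finger_gap: 15.8
finger_force: 28.0
```

Emit:
apply_moves([
  [[0, 0.18, -0.01], [-0.009, 0, 0]],
  [[0, 0.36, -0.02], [-0.017, 0, 0]],
  [[0, 0.54, -0.04], [-0.026, 0, 0]],
  [[0, 0.72, -0.08], [-0.035, 0, 0]],
  [[0, 1.01, -0.16], [-0.035, 0, 0]],
])

```text
time_s: 18.2
ee_pos: [503.0, -13.8, 60.3]
ee_rot: [[-0.331, 0.897, 0.292], [0.943, 0.315, 0.103], [0.0, 0.31, -0.951]]
wrist_force: [0.3, -0.2, -1.8]
finger_gap: 16.2
finger_force: 28.0
```

Emit:
apply_moves([
  [[0, 0.6, -0.4], [0, 0, 0]],
  [[0, 1.0, -1.6], [0, 0, 0]],
  [[0, 1.7, -3.6], [0, 0, 0]],
  [[0, 2.6, -6.2], [0, 0, 0]],
  [[0, 3.5, -9], [0, 0, 0]],
])

```text
time_s: 18.82
ee_pos: [508.1, -11.9, 158.5]
ee_rot: [[-0.332, 0.897, 0.293], [0.943, 0.315, 0.103], [-0.0, 0.31, -0.951]]
wrist_force: [-0.1, 0.0, -0.9]
finger_gap: 16.0
finger_force: 28.0
```

```bash
python3 - <<'E'
from h import *
from station import monitor,eyes
s=monitor.sense();print(s["time_s"],s["ee_pos"],s["wrist_force"],s["moment"],s["finger_gap"])
# rack pose: refine from initial w1 + top + w6 with blue mask
w1=pickle.load(open("w1.pkl","rb"))[1];t=eyes.snapshot("top")
yaw=.27;c,sn=np.cos(yaw),np.sin(yaw);ctr=np.array([447,-287.])
for n,v in(("w1",w1),("top",t)):
    im=cv2.cvtColor(v["image"],cv2.COLOR_BGR2HSV)
    mk=((im[...,0]>98)&(im[...,0]<125)&(im[...,1]>110)).astype(np.uint8)
    mk=cv2.morphologyEx(mk,cv2.MORPH_CLOSE,np.ones((7,7)) if n=="w1" else np.ones((5,5)))
    k,l,st,ce=cv2.connectedComponentsWithStats(mk)
    u=proj(v,[*ctr,15])[0].astype(int);i=l[u[1],u[0]]
    print(n,u,i,st[i])
    q=np.argwhere(l==i)[:,::-1].astype(np.float32);b=cv2.boxPoints(cv2.minAreaRect(q))
    hull=cv2.convexHull(q)
    for z in(0,20):
        X=np.array([onz(v,p[0],z)[:2] for p in hull],np.float32);r=cv2.minAreaRect(X);print(z,r)
R=down(.0)
E
```

```text
18.825 [508.13707464 -11.92221832 158.4854215 ] [-0.13251662  0.0488115  -0.89132145] [-0.17645774  0.23629601  0.02070855] 15.961082041698914
w1 [125 177] 4 [  60  114  125  124 7798]
0 ((447.9476623535156, -297.58941650390625), (167.96424865722656, 122.41144561767578), 14.96359920501709)
20 ((446.75927734375, -287.09619140625), (160.44810485839844, 116.9337158203125), 14.963591575622559)
top [335 194] 14 [ 316  171   42   48 1242]
0 ((449.2864074707031, -295.0039978027344), (161.745849609375, 115.74102783203125), 14.968137741088867)
20 ((445.85589599609375, -290.3177490234375), (159.34095764160156, 114.02017211914062), 14.968151092529297)
```

```bash
python3 - <<'E'
from h import *
from station import monitor
s=monitor.sense();print(rel(s,(455.7,-287.7,110),down(1.832)), rel(s,(490,-110,150),down(1.87)))
E
```

```text
(array([-24.18, -15.25,   0.69]), array([ 0.322, -0.009,  0.077])) (array([-8.57, -5.31, -0.27]), array([ 0.322, -0.003,  0.039]))
```

Emit:
apply_moves([
  [[-1.5, -1, 0], [0.04, 0, 0.01]],
  [[-4, -2.5, 0.1], [0.12, 0, 0.03]],
  [[-7.5, -4.7, 0.2], [0.21, 0, 0.05]],
  [[-11.5, -7.2, 0.3], [0.3, 0, 0.07]],
  [[-15.5, -9.8, 0.4], [0.322, -0.009, 0.077]],
])

```text
time_s: 19.5
ee_pos: [471.9, -190.5, 119.9]
ee_rot: [[-0.258, 0.966, -0.014], [0.966, 0.258, 0.002], [0.005, -0.013, -1.0]]
wrist_force: [0.5, 0.4, -2.5]
finger_gap: 15.6
finger_force: 28.0
```

```bash
python3 - <<'E'
from h import *
from station import monitor
s=monitor.sense();print(s["ee_pos"],s["qvel"].round(2),rel(s,(455.7,-287.7,90),down(1.832)))
E
```

```text
[ 471.91190596 -190.4840925   119.89684865] [-0.63  0.23 -0.08 -0.16 -0.07 -0.57] (array([-8.99, -4.03,  2.99]), array([-0.013, -0.005, -0.   ]))
```

Emit:
apply_moves([
  [[-2, -0.9, 0.6], [0, 0, 0]],
  [[-4.5, -2, 1.4], [0, 0, 0]],
  [[-7, -3.1, 2.2], [0, 0, 0]],
  [[-8.3, -3.7, 2.7], [0, 0, 0]],
  [[-8.6, -3.8, 2.9], [0, 0, 0]],
])

```text
time_s: 20.12
ee_pos: [457.1, -282.1, 92.1]
ee_rot: [[-0.256, 0.967, -0.01], [0.967, 0.256, 0.003], [0.005, -0.009, -1.0]]
wrist_force: [0.2, -0.8, -1.3]
finger_gap: 15.6
finger_force: 28.0
```

Emit:
apply_moves([
  [[0, 0, 0], [0, 0, 0]],
  [[0, 0, 0], [0, 0, 0]],
  [[0, 0, 0], [0, 0, 0]],
  [[0, 0, 0], [0, 0, 0]],
  [[0, 0, 0], [0, 0, 0]],
])

```text
time_s: 20.75
ee_pos: [458.1, -281.4, 93.8]
ee_rot: [[-0.258, 0.966, -0.008], [0.966, 0.258, 0.001], [0.003, -0.007, -1.0]]
wrist_force: [0.4, -0.4, -2.5]
finger_gap: 15.9
finger_force: 28.0
```

```bash
python3 - <<'E'
from h import *
from station import monitor,eyes
s=monitor.sense();print(s["ee_pos"],s["ee_rot"].round(4).tolist(),s["wrist_force"],rel(s,(455.7,-287.7,36),down(1.832)))
w=eyes.snapshot("wrist");pickle.dump((s,w),open("w8.pkl","wb"))
im=cv2.cvtColor(w["image"],cv2.COLOR_BGR2HSV)
mk=((im[...,0]>98)&(im[...,0]<125)&(im[...,1]>110)).astype(np.uint8)
# rim outer corners predicted vs mask edges along rack axes
y=.261;c,sn=np.cos(y),np.sin(y);C=np.array([447,-290.])
from numpy import array
def edge(dirx,diry,off,lo,hi):
    out=[]
    for r in np.arange(hi,lo,-.5):
        lx,ly=dirx*r+off*(diry!=0),diry*r+off*(dirx!=0)
        X=[C[0]+c*lx-sn*ly,C[1]+sn*lx+c*ly,20]
        u=proj(w,X)[0].round().astype(int)
        if 0<=u[0]<512 and 0<=u[1]<384 and mk[u[1],u[0]]: return r
for off in(-40,-20,0,20,40): print(off,"x+",edge(1,0,off,60,110),"x-",edge(-1,0,off,60,110),"y+",edge(0,1,off,40,90),"y-",edge(0,-1,off,40,90))
E
```

```text
[ 458.09187605 -281.44490182   93.77170507] [[-0.2582, 0.9661, -0.0075], [0.9661, 0.2582, 0.0008], [0.0027, -0.0071, -1.0]] [ 0.44792243 -0.35722687 -2.46159519] (array([-0.56, -0.35,  5.78]), array([-0.007, -0.003, -0.   ]))
-40 x+ None x- None y+ 55.5 y- None
-20 x+ 79.5 x- 79.5 y+ 55.5 y- None
0 x+ 80.0 x- 79.5 y+ 55.5 y- None
20 x+ 79.5 x- 79.5 y+ 55.5 y- None
40 x+ 80.0 x- 79.5 y+ 55.5 y- None
```

Emit:
apply_moves([
  [[-0.3, -0.2, 0.8], [-0.004, -0.001, 0]],
  [[-0.6, -0.4, 2], [-0.007, -0.003, 0]],
  [[-0.6, -0.4, 3.2], [-0.007, -0.003, 0]],
  [[-0.6, -0.4, 4.4], [-0.007, -0.003, 0]],
  [[-0.6, -0.4, 5.4], [-0.007, -0.003, 0]],
])

```text
time_s: 21.42
ee_pos: [455.0, -288.1, 38.3]
ee_rot: [[-0.258, 0.966, -0.001], [0.966, 0.258, 0.0], [0.001, -0.001, -1.0]]
wrist_force: [0.5, 0.2, -1.4]
finger_gap: 16.0
finger_force: 28.0
```

Emit:
apply_moves([
  [[0, 0, 0.1], [0, 0, 0]],
  [[0, 0, 0.2], [0, 0, 0]],
  [[0, 0, 0.3], [0, 0, 0]],
  [[0, 0, 0.4], [0, 0, 0]],
  [[0, 0, 0.5], [0, 0, 0]],
])

```text
time_s: 22.05
ee_pos: [455.4, -288.4, 34.8]
ee_rot: [[-0.258, 0.966, 0.0], [0.966, 0.258, -0.0], [-0.0, -0.0, -1.0]]
wrist_force: [-0.5, -0.3, -2.3]
finger_gap: 15.9
finger_force: 28.0
```

Emit:
apply_moves([
  [[0, 0, 0.05], [0, 0, 0]],
  [[0, 0, 0.1], [0, 0, 0]],
  [[0, 0, 0.15], [0, 0, 0]],
  [[0, 0, 0.2], [0, 0, 0]],
  [[0, 0, 0.25], [0, 0, 0]],
])

```text
time_s: 22.68
ee_pos: [455.3, -288.3, 32.1]
ee_rot: [[-0.258, 0.966, -0.0], [0.966, 0.258, -0.0], [-0.0, -0.0, -1.0]]
wrist_force: [-0.3, 0.6, -2.3]
finger_gap: 15.9
finger_force: 28.0
```

Still hanging free; contact should come at about 29.

Emit:
apply_moves([
  [[0, 0, 0.05], [0, 0, 0]],
  [[0, 0, 0.1], [0, 0, 0]],
  [[0, 0, 0.15], [0, 0, 0]],
  [[0, 0, 0.2], [0, 0, 0]],
  [[0, 0, 0.2], [0, 0, 0]],
])

```text
time_s: 23.3
ee_pos: [455.2, -288.3, 30.0]
ee_rot: [[-0.258, 0.966, -0.0], [0.966, 0.258, -0.0], [-0.0, -0.0, -1.0]]
wrist_force: [-0.4, 0.7, -1.6]
finger_gap: 15.6
finger_force: 28.0
```

Emit:
apply_moves([
  [[0, 0, 0.03], [0, 0, 0]],
  [[0, 0, 0.06], [0, 0, 0]],
  [[0, 0, 0.09], [0, 0, 0]],
  [[0, 0, 0.12], [0, 0, 0]],
  [[0, 0, 0.12], [0, 0, 0]],
])

```text
time_s: 23.92
ee_pos: [455.3, -288.3, 28.9]
ee_rot: [[-0.258, 0.966, -0.0], [0.966, 0.258, -0.0], [-0.0, -0.0, -1.0]]
wrist_force: [0.5, -0.5, -1.9]
finger_gap: 16.1
finger_force: 28.0
```

Emit:
apply_moves([
  [[0, 0, 0.02], [0, 0, 0]],
  [[0, 0, 0.04], [0, 0, 0]],
  [[0, 0, 0.06], [0, 0, 0]],
  [[0, 0, 0.08], [0, 0, 0]],
  [[0, 0, 0.08], [0, 0, 0]],
])

```text
time_s: 24.55
ee_pos: [455.3, -288.4, 28.9]
ee_rot: [[-0.258, 0.966, 0.0], [0.966, 0.258, -0.0], [-0.0, -0.0, -1.0]]
wrist_force: [-3.3, 1.8, 5.2]
finger_gap: 16.0
finger_force: 28.0
```

Emit:
apply_moves([
  [[0, 0, 0.02], [0, 0, 0]],
  [[0, 0, 0.04], [0, 0, 0]],
  [[0, 0, 0.06], [0, 0, 0]],
  [[0, 0, 0.06], [0, 0, 0]],
  [[0, 0, 0.06], [0, 0, 0]],
])

```text
time_s: 25.18
ee_pos: [455.3, -288.4, 28.8]
ee_rot: [[-0.258, 0.966, 0.0], [0.966, 0.258, -0.001], [-0.001, -0.0, -1.0]]
wrist_force: [-3.9, 2.6, 8.2]
finger_gap: 15.8
finger_force: 28.0
```

Seated at 28.9, as expected. I'll ease off, release gently and rise.

Emit:
apply_moves([
  [[0, 0, -0.06], [0, 0, 0]],
  [[0, 0, -0.11], [0, 0, 0]],
  [[0, 0, -0.11], [0, 0, 0]],
  [[0, 0, -0.11], [0, 0, 0]],
  [[0, 0, -0.11], [0, 0, 0]],
], squeeze=6)

```text
time_s: 25.8
ee_pos: [455.3, -288.4, 28.8]
ee_rot: [[-0.258, 0.966, 0.0], [0.966, 0.258, -0.0], [-0.0, -0.0, -1.0]]
wrist_force: [-3.2, 1.1, 4.8]
finger_gap: 15.9
finger_force: 6.0
```

Emit:
apply_moves([
  [[0, 0, 0], [0, 0, 0]],
  [[0, 0, 0], [0, 0, 0]],
  [[0, 0, 0], [0, 0, 0]],
  [[0, 0, 0], [0, 0, 0]],
  [[0, 0, 0], [0, 0, 0]],
], claw=0.5)

```text
time_s: 26.42
ee_pos: [455.3, -288.4, 28.5]
ee_rot: [[-0.258, 0.966, -0.0], [0.966, 0.258, -0.0], [-0.0, -0.0, -1.0]]
wrist_force: [-0.3, -0.5, 0.1]
finger_gap: 43.8
finger_force: 0.0
```

Emit:
apply_moves([
  [[0, 0, -0.5], [0, 0, 0]],
  [[0, 0, -1.5], [0, 0, 0]],
  [[0, 0, -4], [0, 0, 0]],
  [[0, 0, -8], [0, 0, 0]],
  [[0, 0, -13], [0, 0, 0]],
])

```text
time_s: 27.05
ee_pos: [454.8, -288.0, 159.8]
ee_rot: [[-0.258, 0.966, -0.001], [0.966, 0.258, 0.001], [0.001, -0.001, -1.0]]
wrist_force: [-0.4, 0.5, 0.0]
finger_gap: 43.8
finger_force: 0.0
```

Emit:
apply_moves([
  [[0, 0, -2], [0, 0, 0]],
  [[0, 0, -4], [0, 0, 0]],
  [[0, 0, -4], [0, 0, 0]],
  [[0, 0, -4], [0, 0, 0]],
  [[0, 0, -4], [0, 0, 0]],
])

```text
time_s: 27.68
ee_pos: [454.8, -288.0, 196.8]
ee_rot: [[-0.258, 0.966, -0.003], [0.966, 0.258, 0.002], [0.002, -0.002, -1.0]]
wrist_force: [1.0, 0.2, 0.7]
finger_gap: 43.5
finger_force: 0.0
```

```bash
python3 - <<'E'
from h import *
from station import monitor,eyes
s=monitor.sense();print(s["time_s"],s["ee_pos"],s["wrist_force"],s["finger_gap"])
w=eyes.snapshot("wrist");im=w["image"];pickle.dump((s,w),open("w9.pkl","wb"))
hsv=cv2.cvtColor(im,cv2.COLOR_BGR2HSV);wh=((hsv[...,2]>190)&(hsv[...,1]<35)).astype(np.uint8)
k,l,st,ce=cv2.connectedComponentsWithStats(wh)
y=.261;c,sn=np.cos(y),np.sin(y);C=np.array([447,-290.])
u=proj(w,[455,-288,24])[0];print(u)
for i in range(1,k):
    if st[i,4]>400 and np.hypot(*(ce[i]-u))<60:
        q=np.argwhere(l==i)[:,::-1].astype(np.float32)
        X=np.array([onz(w,p[0],24)[:2]-C for p in cv2.convexHull(q)]);Y=np.c_[c*X[:,0]+sn*X[:,1],-sn*X[:,0]+c*X[:,1]]
        print(st[i],"rack frame extents",Y.min(0).round(1),Y.max(0).round(1),cv2.minAreaRect(Y.astype(np.float32)))
E
```

```text
27.675 [ 454.8487338  -288.00245496  196.77957247] [0.96721586 0.19047786 0.69816903] 43.52164228653632
[257.09917079 171.38950708]
[ 192  147  118   53 4295] rack frame extents [-70.3 -35.2] [71.4 29.4] ((0.5883331298828125, -2.868755340576172), (64.62615966796875, 141.7212677001953), 89.99281311035156)
```

```bash
python3 - <<'E'
from h import *
s,w=pickle.load(open("w9.pkl","rb"));y=.261;c,sn=np.cos(y),np.sin(y);C=np.array([447,-290.])
g=w["image"].min(-1)
for lx in range(-74,78,4):
    print(lx,[int(g[tuple(proj(w,[C[0]+c*lx-sn*ly,C[1]+sn*lx+c*ly,24])[0].round().astype(int)[::-1])]) for ly in(-40,-34,-28,-22,-10,0,10,22,28,34,40)])
E
```

```text
-74 [63, 58, 55, 47, 58, 64, 57, 61, 60, 58, 45]
-70 [188, 69, 91, 93, 186, 175, 145, 189, 64, 188, 67]
-66 [187, 69, 88, 92, 185, 173, 141, 186, 71, 190, 70]
-62 [188, 67, 87, 93, 187, 174, 144, 188, 70, 187, 66]
-58 [189, 69, 87, 95, 187, 174, 144, 190, 72, 188, 70]
-54 [188, 69, 91, 89, 187, 176, 157, 186, 69, 189, 71]
-50 [189, 70, 88, 92, 245, 245, 245, 185, 68, 187, 67]
-46 [188, 68, 90, 92, 245, 245, 245, 184, 68, 188, 66]
-42 [186, 70, 88, 91, 245, 245, 245, 181, 69, 190, 70]
-38 [190, 67, 89, 94, 245, 245, 245, 183, 70, 186, 71]
-34 [189, 72, 245, 245, 245, 245, 245, 245, 245, 187, 70]
-30 [190, 71, 245, 245, 245, 245, 245, 245, 245, 190, 66]
-26 [190, 70, 245, 245, 245, 245, 245, 245, 245, 191, 73]
-22 [189, 69, 245, 245, 245, 245, 245, 245, 245, 189, 68]
-18 [190, 70, 245, 245, 245, 245, 245, 245, 245, 188, 69]
-14 [189, 69, 245, 245, 245, 245, 245, 245, 245, 192, 68]
-10 [187, 70, 245, 245, 245, 245, 245, 245, 245, 188, 67]
-6 [187, 68, 245, 245, 245, 245, 245, 245, 245, 190, 68]
-2 [187, 69, 245, 245, 245, 245, 245, 245, 245, 189, 70]
2 [187, 245, 240, 245, 128, 245, 245
[... 328 characters left out ...]
45, 245, 245, 245, 245, 245, 186, 66]
30 [188, 65, 245, 245, 245, 245, 245, 245, 245, 189, 68]
34 [189, 68, 245, 245, 245, 245, 245, 245, 245, 188, 70]
38 [188, 68, 245, 245, 245, 245, 245, 245, 245, 188, 69]
42 [190, 71, 245, 245, 245, 245, 245, 245, 245, 187, 68]
46 [189, 68, 245, 245, 245, 245, 245, 245, 245, 187, 67]
50 [189, 69, 245, 245, 245, 245, 245, 245, 245, 184, 67]
54 [189, 67, 163, 183, 233, 182, 187, 233, 218, 186, 71]
58 [188, 68, 89, 91, 179, 172, 140, 187, 65, 190, 68]
62 [188, 69, 89, 91, 181, 173, 140, 187, 69, 189, 68]
66 [190, 70, 87, 91, 180, 171, 141, 183, 68, 185, 67]
70 [188, 69, 88, 87, 182, 173, 141, 186, 69, 187, 66]
74 [56, 51, 51, 48, 58, 49, 59, 49, 49, 62, 55]
```

The casting lies flat, ridge up and intact: it spans rack x -53 to +54 and y ±30, well inside the rim.

```bash
python3 -c "
from station import ticket
print(ticket.hand_in())"
```

```text
the job is handed in; nothing more can be done
None
```

I turned the clamp knob until the keeper was clear, drew the brush rest out with no sign of binding, laid it flat and ridge up near the middle of the blue drying rack, let go and handed the job in at about 28 s.

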